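# Put the play-therapy miniatures back in their trays

### The arm

A 7-joint arm with a two-finger parallel gripper is mounted at the origin on the work surface. World frame = base frame: x ahead of the robot, y to its left, z up, the work surface at z = 0. Lengths are in m, angles in rad, forces in N, time in s.
With the tool pointing down it reaches from about 0.4 to 0.85 m from the base axis. Payload 10.4 kg.
Tool frame: the origin (TCP) lies midway between the tips of the shut fingers; the grasp point (between the pads) lies 19 mm behind it; z points along the fingers, y is the direction in which the jaws open and shut (so a half turn about z gives the same grasp; the last joint's range is limited). The gripper opens to 85 mm and grips with 20 to 120 N. Pads are 22 mm wide; open, the fingers measure 114 mm over their backs; the gripper's body (76 mm by 85 mm) begins 54 mm behind the grasp point. The pads swing forward as they close: fully open they stand 13 mm farther back than shut.
Start: joints at [1.312, 0.332, -0.065, 1.46, 0.022, 1.35, -0.088], TCP at [0.146, -0.608, 0.231] pointing down, gripper open.
Joint ranges: [-2.6, 2.6], [-0.5, 2.12], [-1.47, 1.34], [0.16, 2.42], [-1.27, 4.41], [0.06, 2.06], [-2.6, 2.6]. Speed limits (rad/s): [2.22, 2.22, 2.79, 2.79, 3.14, 3.14, 3.14].

### API

Orientations are given as a unit quaternion [x, y, z, w].
In Python, from workcell import manip, viewer gives the robot as it stands.
- The arm moves only by the tool move_arm, never from a script. Its argument "deltas" is a list of rows, each a list of 7 numbers: the shift along the tool's x, y, z in m, then the turn, a rotation vector about the tool's x, y, z in degrees, then the opening, from -1 (shut) to 1 (fully open). In form: [[dx, dy, dz, wx, wy, wz, gripper], ...]. A call has 1 to 10 rows; each row shifts and turns the commanded pose from where the row before left it, along the tool's axes as they then stand; what a row does not reach is not made up. A row lasts 1/8 s, in which the tool goes at most 62.5 mm and 10.7 degrees, less where a joint would pass 70% of its speed; a pose out of reach is approached as far as the arm can. A call with a gripper value outside its range is refused whole. The fingers move at their own pace and stop on an object; "force" is the grip in N (left out, the last holds). Time passes only in rows, so rows that do not move let the fingers close. It gives the time, the measured TCP pose, the force and the opening at its end, in the units of the state.
- manip.get_obs(): the state, without advancing time (a new reading comes with each control period).
- viewer.camera(name): name is "scene" or "top" or "wrist"; returns (picture, depth): 420x560x3 uint8, red, green, blue; 420x560 float32, m along the optical axis (not along the pixel's ray), 0 where there is no reading.
- viewer.calibration(name): a dict with "fx", "fy", "cx", "cy" (pixels), "dist" ([k1, k2, p1, p2, k3] as OpenCV has them; the pictures are not rectified), "R" (3x3) and "t" (3): a world point X has camera coordinates R X + t; the wrist camera has in their place "T_tool_cam" (4x4, takes a point from camera to tool coordinates, whose origin is the TCP and whose axes are the flange's). Camera axes: x right, y down, z forward; pixel columns grow to the right and rows downward; lengths in m; the calibration is good to about 2 mm. A picture is of the moment at which its call begins: read the wrist's pose just before it. calibration takes no time and is no camera call.
- manip.hand_in(): hands the job in, once; it reports no verdict.
The state is a dict: "clock": time; "joint_pos": joint angles; "joint_velocities": joint speeds; "tau": joint torques, N m; "position": TCP position; "ee_rot": TCP orientation; "ft_force": force on the tool from outside, world axes, zero at the start; "torque": the same for the moment, N m; "grip_width": opening from 0.0 (shut) to 1.0 (fully open).
Only numpy, scipy, OpenCV 4.12 (cv2) and the standard library are available. Lean on these libraries where they do the work, as an engineer would, in place of code of your own. Each camera call takes 0.05 s, during which the arm holds its last target.

### The job

The play session is over: put away the five miniatures left standing in the row on the table (red bus, blue car, red-roofed house, orange tree and lion), each into the wooden tray whose glued-in sample is of the same kind (vehicle, house, tree or animal; colour does not matter). Stand each one upright, flat on the floor of its tray, setting it down gently rather than dropping it, and leave the white session timer where it stands.

Things in the scene. Friction and masses are not known exactly. Their poses are not given: they have to be found in the camera images.
- bus: Red toy bus, 86 mm long (its x, windscreen at +x), 34 mm wide (its y), 44 mm high, on four black wheels, sides flat from 6 to 40 mm height; 80 to 130 g. Origin: centre of the underside, at wheel contact; z up. Grip across its width.
- car: Blue toy car, 79 mm long (its x, headlamps at +x), 36 mm wide (its y) up to 21 mm height, with a dark-glazed cabin 31 mm wide above, 36 mm high in all; 72 to 117 g. Origin: centre of the underside, at wheel contact; z up. Grip across its width, on the lower body.
- house: Toy house, cream walls and red gable roof; ridge along its x, 60 mm high at the chimney. The two gable ends are flat, upright and 55 mm apart (x = -27.5 and 27.5 mm): grip it across these, along the ridge; walls 40 mm and eaves 52 mm wide in y; 88 to 143 g. Origin: centre of the underside; z up.
- tree: Toy tree, round about its z, orange crown 47 mm across with upright sides from 42 to 61 mm height (grip it there), top at 86 mm; thin brown trunk; green foot 46 mm across; 40 to 65 g. Origin: centre of the foot's underside; z up.
- lion: Toy lion, tawny with a brown mane, 100 mm long from tail (x = -43 mm) to nose (x = 57 mm), 63 mm high; trunk 29 mm wide (its y) between 25 and 49 mm height for x = -30 to 20 mm (grip it across there, at the origin); mane 32 mm wide, centred at x = 31 mm; four legs; 64 to 104 g. Origin: at foot level under the trunk; z up, x towards the head.
- vehicle_tray: Open pine tray, fixed, 170 (its x) by 180 (its y) by 18 mm high; walls 6 mm thick, felt floor 6 mm above its underside. Origin: centre of the underside, z up; -x side nearest the robot. Sign: yellow toy van (79 x 34, 42 mm high), glued down lying along y, centred at x = 55 mm. Free floor: x = -79 to 25, y = -84 to 84 mm. Room for bus and car side by side.
- house_tray: Open pine tray, fixed, 170 (its x) by 180 (its y) by 18 mm high; walls 6 mm thick, felt floor 6 mm above its underside. Origin: centre of the underside, z up; -x side nearest the robot. Sign: toy house with blue roof (55 x 52, 60 mm high), glued down lying along y, centred at x = 55 mm. Free floor: x = -79 to 25, y = -84 to 84 mm.
- tree_tray: Open pine tray, fixed, 170 (its x) by 180 (its y) by 18 mm high; walls 6 mm thick, felt floor 6 mm above its underside. Origin: centre of the underside, z up; -x side nearest the robot. Sign: green toy tree (47 across, 86 mm high), glued down lying along y, centred at x = 55 mm. Free floor: x = -79 to 25, y = -84 to 84 mm.
- animal_tray: Open pine tray, fixed, 170 (its x) by 180 (its y) by 18 mm high; walls 6 mm thick, felt floor 6 mm above its underside. Origin: centre of the underside, z up; -x side nearest the robot. Sign: grey toy elephant (99 x 59 at the ears, 63 mm high), glued down lying along y, centred at x = 55 mm. Free floor: x = -79 to 25, y = -84 to 84 mm.
- timer: White round kitchen timer, 60 mm across, 47 mm high, with a red knob on top, loose, standing in the row among the miniatures (leave it alone). Origin: centre of the underside; z up. The six things in the row stand at least 120 mm apart, shuffled.

How it is judged:
At the end, for the whole second after the job is handed in: Each miniature stands in the tray of its kind (bus and car in the vehicle tray): its origin within 70 mm (tray's x) and 75 mm (tray's y) of the tray's centre, on the tray's floor (origin 2 to 11 mm above the tray's underside), upright within 0.12 rad, let go and at rest (x of bus in the frame of vehicle_tray between -0.07 and 0.07 m and y of bus in the frame of vehicle_tray between -0.075 and 0.075 m and z of bus in the frame of vehicle_tray between 0.002 and 0.011 m and angle between each of bus, car, house, tree, lion's own z axis and vertical below 0.12 rad and linear speed of each of bus, car, house, tree, lion below 0.02 m/s and angular speed of each of bus, car, house, tree, lion below 0.2 rad/s and x of car in the frame of vehicle_tray between -0.07 and 0.07 m and y of car in the frame of vehicle_tray between -0.075 and 0.075 m and z of car in the frame of vehicle_tray between 0.002 and 0.011 m and x of house in the frame of house_tray between -0.07 and 0.07 m and y of house in the frame of house_tray between -0.075 and 0.075 m and z of house in the frame of house_tray between 0.002 and 0.011 m and x of tree in the frame of tree_tray between -0.07 and 0.07 m and y of tree in the frame of tree_tray between -0.075 and 0.075 m and z of tree in the frame of tree_tray between 0.002 and 0.011 m and x of lion in the frame of animal_tray between -0.07 and 0.07 m and y of lion in the frame of animal_tray between -0.075 and 0.075 m and z of lion in the frame of animal_tray between 0.002 and 0.011 m); the robot touches nothing.
It fails at once if a miniature is dropped or thrown (moves faster than 0.6 m/s, as after a fall of about 2 cm, while the fingers do not touch it) ((linear speed of bus above 0.6 m/s and contact force between the fingers and bus below 0.01 N) or (linear speed of car above 0.6 m/s and contact force between the fingers and car below 0.01 N) or (linear speed of house above 0.6 m/s and contact force between the fingers and house below 0.01 N) or (linear speed of tree above 0.6 m/s and contact force between the fingers and tree below 0.01 N) or (linear speed of lion above 0.6 m/s and contact force between the fingers and lion below 0.01 N)).
It fails at once if the session timer is moved more than 15 mm from where it stood (distance of timer from where it was at the start of the episode above 0.015 m).
It also fails if it takes over 144 s, if anything falls off the work surface, if the arm or the gripper's body presses on something with over 40 N, if the wrist force passes 120 N, or if a joint passes its speed limit or range.

## Working session

There is one attempt and no reset: what is moved stays moved. The work goes in short steps, Python scripts to look and compute and a tool call to move; the robot and the scene stay as the last step left them, time stands still between calls to the robot, and variables do not carry over. Pictures are saved under pics/ and viewed, and the job is handed in when it is done.

Besides the shell and the picture viewer there is one more tool, called in YAML: its name, and indented under it one key for each argument. move_arm: Moves the arm, as the interface text tells. Its arguments: {"type":"object","properties":{"deltas":{"type":"array"},"force":{"type":"number"}},"required":["deltas"]}

```bash
mkdir -p pics
python3 - <<'E'
from workcell import manip, viewer
import cv2,json
o=manip.get_obs()
for k,v in o.items(): print(k,v)
for n in ["scene","top","wrist"]:
    p,d=viewer.camera(n); cv2.imwrite(f"pics/{n}0.png",p[:,:,::-1]); print(n,viewer.calibration(n), d.min(),d.max())
    import numpy as np; np.save(f"pics/{n}0d.npy",d); np.save(f"pics/{n}0p.npy",p)
E
```

```text
clock 0.0
joint_pos [ 1.3124124   0.33288561 -0.06472188  1.4609541   0.02159504  1.34992379
 -0.08852053]
joint_velocities [ 9.31134657e-04  8.22606539e-04 -6.64110811e-04  5.46445645e-05
 -3.29858630e-04  3.20876745e-04 -1.21380839e-03]
tau [ 2.30730411e-04 -6.25450659e+01  4.89525776e-02 -3.91596866e+01
  1.61075051e-02  1.00457633e-02 -3.64516302e-05]
position [ 0.14591995 -0.60732524  0.23050132]
ee_rot [ 9.93057322e-01  1.17629123e-01 -1.15417246e-04 -7.28599103e-04]
ft_force [-0.08355327  1.06383059  0.5728234 ]
torque [-0.04301724 -0.02200279  0.02938686]
grip_width 1.004343408101958
scene {'fx': 397.7294484940716, 'fy': 397.7294484940716, 'cx': 272.78132163517176, 'cy': 211.38520163236444, 'dist': array([0.03312218, 0.        , 0.        , 0.        , 0.        ]), 'R': array([[-0.3065492 ,  0.95184147, -0.00503966],
       [ 0.77582725,  0.24678773, -0.58067883],
       [-0.55147046, -0.18191654, -0.81411713]]), 't': array([ 0.14656265, -0.37798665,  1.14993279])} 0.0 2.9310434
top {'fx': 524.9737612594689, 'fy': 524.9737612594689, 'cx': 278.97697903573066, 'cy': 201.271385
[... 161 characters left out ...]
-0.02360395, -0.04189896],
       [ 0.04151375,  0.01658022, -0.99900035]]), 't': array([-0.00145465,  0.51779094,  1.11712292])} 0.0 1.9550368
wrist {'fx': 309.55959971504313, 'fy': 309.55959971504313, 'cx': 278.56920923092605, 'cy': 210.00289915265674, 'dist': array([0.01375178, 0.        , 0.        , 0.        , 0.        ]), 'T_tool_cam': array([[-3.41772206e-04, -9.49114727e-01, -3.14930337e-01,
         8.08619122e-02],
       [ 9.99999834e-01, -4.70791109e-04,  3.33605923e-04,
        -3.32041853e-04],
       [-4.64896697e-04, -3.14930171e-01,  9.49114730e-01,
        -1.41463551e-01],
       [ 0.00000000e+00,  0.00000000e+00,  0.00000000e+00,
         1.00000000e+00]])} 0.0 1.524415
```

View pics/scene0.png

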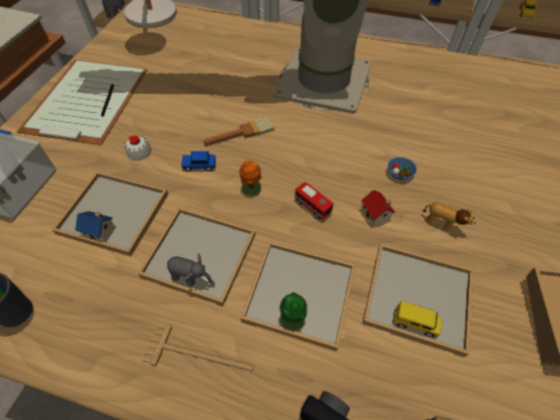

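View pics/top0.png

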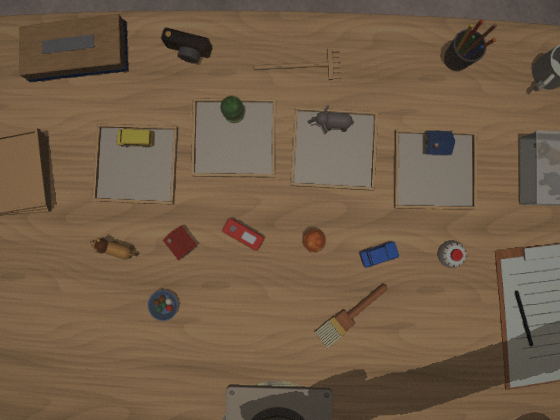

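View pics/wrist0.png

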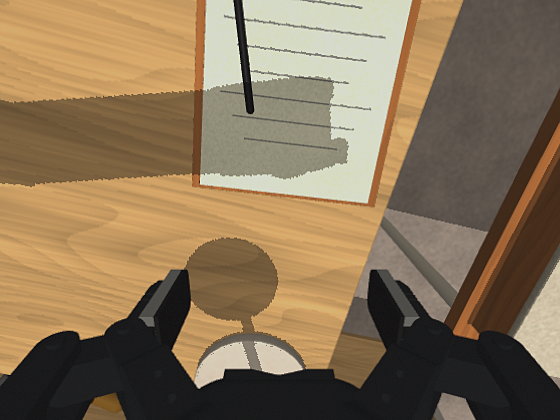

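The top view shows the row left to right: lion (113,248), house (180,242), bus (243,234), tree (314,240), car (379,254), timer (453,254). The trays are vehicle (136,165), tree (233,138), animal (334,148) and house (435,170).

```bash
cat > h.py <<'E'
import numpy as np,cv2
from workcell import manip, viewer
from scipy.spatial.transform import Rotation as Ro
def cloud(n,d,cal,pose=None):
    K=np.array([[cal['fx'],0,cal['cx']],[0,cal['fy'],cal['cy']],[0,0,1]])
    h,w=d.shape; u,v=np.meshgrid(np.arange(w),np.arange(h))
    q=cv2.undistortPoints(np.stack([u,v],-1).reshape(-1,1,2).astype(float),K,cal['dist']).reshape(h,w,2)
    P=np.dstack([q*d[...,None],d])
    if n!='wrist': W=(P-cal['t'])@cal['R']
    else:
        T=cal['T_tool_cam']; W=P@T[:3,:3].T+T[:3,3]
        W=W@Ro.from_quat(pose[1]).as_matrix().T+pose[0]
    W[d<=0]=np.nan
    return W
E
python3 - <<'E'
from h import *
C={}
for n in ["top","scene"]:
    d=np.load(f"pics/{n}0d.npy");p=np.load(f"pics/{n}0p.npy")
    W=cloud(n,d,viewer.calibration(n)); C[n]=(W,p)
    # table-level check
    m=(np.abs(W[...,2])<.02); print(n,'table z med',np.nanmedian(W[...,2][m]))
    z=W[...,2]
    m=(z>.012)&(z<.12)&(W[...,0]>.3)&(W[...,0]<.8)&(np.abs(W[...,1])<.6)
    N,L,S,c=cv2.connectedComponentsWithStats(m.astype(np.uint8))
    for i in range(1,N):
        if S[i,4]<60: continue
        mm=L==i; X=W[mm]; zt=np.nanpercentile(X[:,2],98)
        r=cv2.minAreaRect((X[:,:2]*1000).astype(np.float32))
        print(n,c[i].round(),S[i,4],'rgb',p[mm].mean(0).round(),'mean',X.mean(0).round(4),'ztop',zt.round(4),'rect',np.round(r[0],1),np.round(r[1],1),round(r[2],1))
E
```

```text
top table z med 4.904737411857357e-05
top [58. 71.] 926 rgb [59. 48. 37.] mean [0.7916 0.5044 0.0447] ztop 0.0626 rect [794. 489.] [ 21.2 206.8] 2.9
top [548.  82.] 246 rgb [75. 71. 64.] mean [ 0.7889 -0.5698  0.0565] ztop 0.0874 rect [ 790.2 -569.5] [20.5 57.4] 17.1
top [231. 128.] 1318 rgb [97. 87. 62.] mean [0.6686 0.1156 0.0362] ztop 0.0893 rect [655. 114.] [171.7 180.6] 0.8
top [333. 137.] 1553 rgb [102.  86.  69.] mean [ 0.6563 -0.1015  0.0331] ztop 0.0671 rect [ 635.5 -104.6] [181.3 173. ] 88.1
top [134. 153.] 1576 rgb [117.  98.  62.] mean [0.6136 0.3271 0.0264] ztop 0.0498 rect [593.2 329.8] [182.  171.4] 89.0
top [ 30. 173.] 2850 rgb [110.  86.  61.] mean [0.5657 0.5584 0.0417] ztop 0.0556 rect [569.4 566.1] [177.8  90.8] 7.6
top [438. 159.] 1543 rgb [84. 74. 66.] mean [ 0.6149 -0.3273  0.0303] ztop 0.0606 rect [ 595.  -327.5] [171.7 181.9] 0.4
top [541. 168.] 2796 rgb [97. 92. 86.] mean [ 0.5985 -0.5387  0.0745] ztop 0.0934 rect [ 598.6 -556.2] [157.7  80.5] 2.6
top [243. 234.] 680 rgb [123.  64.  58.] mean [0.4464 0.084  0.0398] ztop 0.0457 rect [446.   84.3] [87.3 34.8] 
[... 2348 characters left out ...]
139. 109.  70.] mean [ 0.6439 -0.1068  0.0173] ztop 0.0204 rect [ 635.9 -107.4] [180.7 172.2] 88.4
scene [297. 301.] 2140 rgb [104.  96.  57.] mean [0.6847 0.1137 0.0358] ztop 0.0894 rect [656.  111.3] [171.3 181.5] 0.6
scene [425. 301.] 1485 rgb [139. 109.  70.] mean [0.6029 0.3347 0.0176] ztop 0.021 rect [594.1 327.8] [180.3 173.7] 88.9
scene [188. 269.] 823 rgb [73. 70. 66.] mean [ 0.6966 -0.0951  0.0547] ztop 0.0686 rect [691.8 -95.4] [57.2 79.7] 30.6
scene [547. 311.] 2236 rgb [103.  79.  49.] mean [0.5696 0.5324 0.041 ] ztop 0.0558 rect [577.5 536.6] [174.7  47.5] 2.6
scene [418. 319.] 1158 rgb [141. 121.  32.] mean [0.6549 0.3224 0.0397] ztop 0.0499 rect [650.2 326.1] [79.7 35. ] 89.0
```

Run:
```python
from h import *
for n in ["top","scene"]:
    d=np.load(f"pics/{n}0d.npy");p=np.load(f"pics/{n}0p.npy")
    W=cloud(n,d,viewer.calibration(n)); z=W[...,2]
    for nm,c,r in [('house',(.425,.219),.045),('bus',(.447,.0835),.055),('car',(.4115,-.207),.05),('lion',(.41,.361),.06)]:
        m=(np.hypot(W[...,0]-c[0],W[...,1]-c[1])<r)&(z>.006); X=W[m]
        zt=.046 if nm=='house' else .02
        for lo,hi in ([(.03,.04),(.049,.056)] if nm=='house' else [(.012,1)]):
            Y=X[(X[:,2]>lo)&(X[:,2]<hi)]; e,v=np.linalg.eigh(np.cov(Y[:,:2].T)); a=np.degrees(np.arctan2(v[1,1],v[0,1]))%180
            print(n,nm,lo,Y.mean(0).round(4),'axis',round(a,1),np.sqrt(e).round(4))
        if nm=='house':
            Y=X[X[:,2]>.0565]; print('chim',Y.mean(0),len(Y))
p=np.load("pics/top0p.npy"); cv2.imwrite("pics/row.png",np.clip(cv2.resize(p[205:285,80:480],None,fx=2,fy=2,interpolation=cv2.INTER_CUBIC).astype(int)*2,0,255).astype(np.uint8)[:,:,::-1])
```

```text
top house 0.03 [0.4262 0.2161 0.0353] axis 117.7 [0.0165 0.0197]
top house 0.049 [0.4241 0.2196 0.0519] axis 41.9 [0.0044 0.0157]
chim [0.42968699 0.2358037  0.05846076] 15
top bus 0.012 [0.4464 0.084  0.0398] axis 60.8 [0.01   0.0247]
top car 0.012 [ 0.4108 -0.204   0.0278] axis 110.2 [0.0105 0.0226]
top lion 0.012 [0.4084 0.3608 0.0495] axis 75.3 [0.0081 0.0241]
scene house 0.03 [0.437  0.2122 0.0352] axis 68.8 [0.0154 0.0192]
scene house 0.049 [0.4269 0.2179 0.0523] axis 42.7 [0.0044 0.0169]
chim [0.43076562 0.23512872 0.05900495] 18
scene bus 0.012 [0.4554 0.0839 0.0355] axis 63.5 [0.0104 0.0258]
scene car 0.012 [ 0.4159 -0.2042  0.0263] axis 108.6 [0.0105 0.0217]
scene lion 0.012 [0.4151 0.3594 0.0457] axis 75.8 [0.0066 0.0242]
```

View pics/row.png

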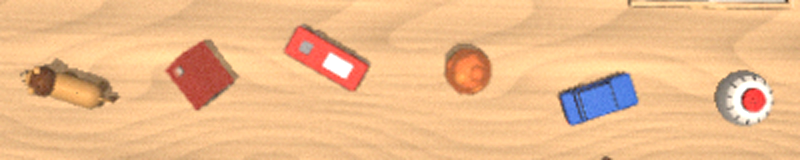

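```bash
cat > plan.py <<'E'
# usage: plan.py x y z jawdeg  -> translation in current tool axes, then wz
import sys; from h import *
o=manip.get_obs(); R=Ro.from_quat(o['ee_rot']).as_matrix(); p=np.array(o['position'])
t=np.array(list(map(float,sys.argv[1:4])))
j=np.degrees(np.arctan2(R[1,1],R[0,1]))
print('t',round(o['clock'],2),'p',p.round(4),'jaw',round(j,2),'tilt',np.degrees(np.arccos(-R[2,2])).round(2),'down axis in tool',(R.T@[0,0,-1]).round(4),'F',np.round(o['ft_force'],1),'w',round(o['grip_width'],3),'q6',np.round(o['joint_pos'],2))
d=R.T@(t-p); print('tool delta now',d.round(4),'norm',np.linalg.norm(d).round(3))
if len(sys.argv)>4:
    wz=-(float(sys.argv[4])-j); print('wz',round(wz,1))
    R2=R@Ro.from_rotvec([0,0,np.radians(wz)]).as_matrix(); print('delta after rotation',(R2.T@(t-p)).round(4))
E
python3 plan.py 0.4115 -0.207 0.15 19.5
```

```text
t 0.15 p [ 0.146  -0.6074  0.2307] jaw -76.49 tilt 0.06 down axis in tool [0.     0.0011 1.    ] F [-1.5  0.5  0.1] w 1.002 q6 [ 1.31  0.33 -0.06  1.46  0.02  1.35 -0.09]
tool delta now [ 0.3518 -0.3272  0.081 ] norm 0.487
wz -96.0
delta after rotation [0.2887 0.384  0.081 ]
```

move_arm:
  deltas:
    - [0.035,-0.0327,0,0,0,0,1]
    - [0.035,-0.0327,0,0,0,0,1]
    - [0.035,-0.0327,0,0,0,0,1]
    - [0.035,-0.0327,0,0,0,0,1]
    - [0.035,-0.0327,0,0,0,0,1]
    - [0.035,-0.0327,0,0,0,0,1]
    - [0.035,-0.0327,0,0,0,0,1]
    - [0.035,-0.0327,0,0,0,0,1]
    - [0.035,-0.0327,0,0,0,0,1]
    - [0.035,-0.0327,0,0,0,0,1]
  force: 40

```text
clock: 1.4
position: [0.4105, -0.2066, 0.2313]
ee_rot: [0.993, 0.118, -0.0, 0.0]
ft_force: [0.8, -0.7, -0.2]
grip_width: 0.996
```

move_arm:
  deltas:
    - [0,0,0.01,0,0,-9.6,1]
    - [0,0,0.01,0,0,-9.6,1]
    - [0,0,0.01,0,0,-9.6,1]
    - [0,0,0.01,0,0,-9.6,1]
    - [0,0,0.01,0,0,-9.6,1]
    - [0,0,0.01,0,0,-9.6,1]
    - [0,0,0,0,0,-9.6,1]
    - [0,0,0,0,0,-9.6,1]
    - [0,0,0,0,0,-9.6,1]
    - [0,0,0,0,0,-9.6,1]

```text
clock: 2.65
position: [0.4098, -0.208, 0.1712]
ee_rot: [0.575, 0.818, -0.0, -0.0]
ft_force: [0.1, -0.2, -0.2]
grip_width: 1.003
```

```bash
python3 plan.py 0.4115 -0.207 0.005 19.5
python3 - <<'E'
from h import *
o=manip.get_obs(); p,d=viewer.camera('wrist'); cv2.imwrite('pics/w1.png',p[:,:,::-1])
W=cloud('wrist',d,viewer.calibration('wrist'),(np.array(o['position']),o['ee_rot']))
m=(W[...,2]>.008)&(W[...,2]<.06)&(np.hypot(W[...,0]-.41,W[...,1]+.207)<.06)
X=W[m]; print(len(X),np.nanpercentile(X[:,2],98),cv2.minAreaRect((X[:,:2]*1000).astype(np.float32)))
E
```

```text
t 2.65 p [ 0.4098 -0.208   0.1712] jaw 19.82 tilt 0.02 down axis in tool [-1.e-04  2.e-04  1.e+00] F [ 0.1 -0.2 -0.2] w 1.003 q6 [ 0.87  0.04 -0.5   1.94  0.02  1.17  0.7 ]
tool delta now [0.0003 0.002  0.1662] norm 0.166
wz 0.3
delta after rotation [0.0003 0.002  0.1662]
2920 0.036290708232588134 ((410.208251953125, -207.02590942382812), (36.73551559448242, 81.19071960449219), 18.86356544494629)
```

View pics/w1.png

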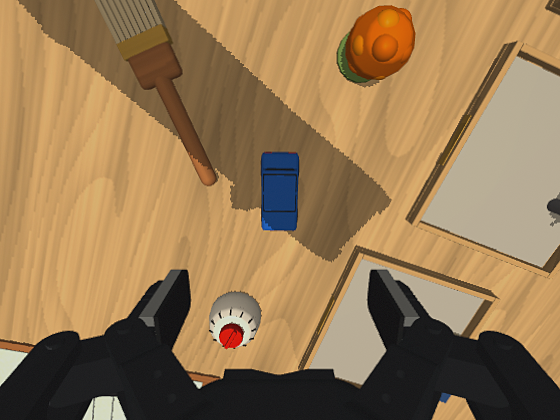

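The wrist view shows the car at (279,190), lined up with the jaws. It measures (0.4102, -0.2070) at 18.9°, which agrees with the other cameras, so I'm descending.

move_arm:
  deltas:
    - [0,0.001,0.035,0,0,0.5,1]
    - [0,0,0.04,0,0,0,1]
    - [0,0,0.04,0,0,0,1]
    - [0,0,0.03,0,0,0,1]
    - [0,0,0.017,0,0,0,1]
    - [0,0,0.007,0,0,0,1]
    - [0,0,0,0,0,0,-1]
    - [0,0,0,0,0,0,-1]
    - [0,0,0,0,0,0,-1]
    - [0,0,0,0,0,0,-1]
  force: 40

```text
clock: 3.95
position: [0.4116, -0.2081, 0.0032]
ee_rot: [0.581, 0.814, -0.0, 0.001]
ft_force: [-0.8, 0.4, 6.2]
grip_width: 0.409
```

```bash
python3 plan.py 0.4115 -0.207 0.18 19.5
```

```text
t 3.95 p [ 0.4116 -0.2081  0.0032] jaw 19.0 tilt 0.1 down axis in tool [ 0.0015 -0.001   1.    ] F [-0.8  0.4  6.2] w 0.409 q6 [ 0.81  0.29 -0.48  2.08  0.19  0.81  0.55]
tool delta now [ 0.0008  0.0004 -0.1768] norm 0.177
wz -0.5
delta after rotation [ 0.0008  0.0004 -0.1768]
```

move_arm:
  deltas:
    - [0,0,-0.01,0,0,0,-1]
    - [0,0,-0.03,0,0,0,-1]
    - [0,0,-0.045,0,0,0,-1]
    - [0,0,-0.045,0,0,-9.5,-1]
    - [0,0,-0.02,0,0,-10.3,-1]
    - [0,0,0,0,0,-10.3,-1]
    - [0,0,0,0,0,-10.3,-1]
    - [0,0,0,0,0,-10.3,-1]
    - [0,0,0,0,0,-10.3,-1]
    - [0,0,0,0,0,-10,-1]

```text
clock: 5.2
position: [0.4108, -0.2075, 0.1529]
ee_rot: [-0.003, 1.0, -0.0, 0.0]
ft_force: [0.4, -0.3, -0.9]
grip_width: 0.411
```

```bash
python3 plan.py 0.567 0.291 0.15 90
```

```text
t 5.2 p [ 0.4108 -0.2075  0.1529] jaw 90.35 tilt 0.02 down axis in tool [2.e-04 3.e-04 1.e+00] F [ 0.4 -0.3 -0.9] w 0.411 q6 [ 0.93  0.07 -0.57  1.95  0.04  1.13  1.92]
tool delta now [-0.1593  0.4975  0.0028] norm 0.522
wz 0.4
delta after rotation [-0.1562  0.4985  0.0028]
```

move_arm:
  deltas:
    - [-0.01,0.03,0,0,0,0,-1]
    - [-0.017,0.055,0,0,0,0,-1]
    - [-0.017,0.055,0,0,0,0,-1]
    - [-0.017,0.055,0,0,0,0,-1]
    - [-0.017,0.055,0,0,0,0,-1]
    - [-0.017,0.055,0,0,0,0,-1]
    - [-0.017,0.055,0,0,0,0,-1]
    - [-0.017,0.055,0,0,0,0,-1]
    - [-0.016,0.05,0,0,0,0,-1]
    - [-0.012,0.0325,0,0,0,0.4,-1]

```text
clock: 6.45
position: [0.5675, 0.2925, 0.1527]
ee_rot: [0.003, 1.0, 0.0, -0.0]
ft_force: [-0.2, -0.5, -0.0]
grip_width: 0.409
```

```bash
python3 plan.py 0.567 0.291 0.01 90
```

```text
t 6.45 p [0.5675 0.2925 0.1527] jaw 89.71 tilt 0.05 down axis in tool [-4.e-04 -7.e-04  1.e+00] F [-0.2 -0.5 -0. ] w 0.409 q6 [ 0.05  0.54 -0.82  1.49  0.4   1.29  0.75]
tool delta now [ 0.0004 -0.0016  0.1427] norm 0.143
wz -0.3
delta after rotation [ 0.0004 -0.0016  0.1427]
```

move_arm:
  deltas:
    - [0,-0.001,0.035,0,0,0,-1]
    - [0,0,0.04,0,0,0,-1]
    - [0,0,0.035,0,0,0,-1]
    - [0,0,0.02,0,0,0,-1]
    - [0,0,0.009,0,0,0,-1]
    - [0,0,0.002,0,0,0,-1]
    - [0,0,0,0,0,0,-1]

```text
clock: 7.32
position: [0.5684, 0.2892, 0.0124]
ee_rot: [0.003, 1.0, 0.0, 0.001]
ft_force: [0.3, 0.2, -0.8]
grip_width: 0.413
```

```bash
python3 plan.py 0.567 0.291 0.0095 90
```

```text
t 7.33 p [0.5684 0.2892 0.0124] jaw 89.6 tilt 0.09 down axis in tool [ 1.4e-03 -6.0e-04  1.0e+00] F [ 0.3  0.2 -0.8] w 0.413 q6 [ 0.01  0.69 -0.75  1.6   0.52  1.06  0.68]
tool delta now [0.0014 0.0018 0.0029] norm 0.004
wz -0.4
delta after rotation [0.0014 0.0018 0.0029]
```

move_arm:
  deltas:
    - [0,0,0.0015,0,0,0,-1]
    - [0,0,0.0015,0,0,0,-1]
    - [0,0,0,0,0,0,0.0]
    - [0,0,0,0,0,0,0.25]
    - [0,0,0,0,0,0,0.25]
    - [0,0,-0.015,0,0,0,0.25]
    - [0,0,-0.04,0,0,0,0.25]
    - [0,0,-0.05,0,0,0,0.25]
    - [0,0,-0.05,0,0,0,0.25]

```text
clock: 8.45
position: [0.5676, 0.289, 0.166]
ee_rot: [0.003, 1.0, 0.0, 0.0]
ft_force: [0.6, 0.2, -0.5]
grip_width: 0.623
```

```bash
python3 plan.py 0.4475 0.0835 0.17 -28.5
python3 - <<'E'
from h import *
o=manip.get_obs(); p,d=viewer.camera('wrist'); cv2.imwrite('pics/w2.png',p[:,:,::-1])
W=cloud('wrist',d,viewer.calibration('wrist'),(np.array(o['position']),o['ee_rot']))
m=(W[...,2]>.018)&(W[...,2]<.06)&(np.hypot(W[...,0]-.567,W[...,1]-.291)<.05)
X=W[m]; print(len(X),np.nanpercentile(X[:,2],98),cv2.minAreaRect((X[:,:2]*1000).astype(np.float32)))
E
```

```text
t 8.45 p [0.5676 0.289  0.166 ] jaw 89.63 tilt 0.04 down axis in tool [ 6.e-04 -4.e-04  1.e+00] F [ 0.6  0.2 -0.5] w 0.623 q6 [ 0.06  0.53 -0.83  1.48  0.4   1.31  0.76]
tool delta now [ 0.1188 -0.2063 -0.0042] norm 0.238
wz 118.1
delta after rotation [-0.2379 -0.0075 -0.0042]
3125 0.04218527222525301 ((566.9382934570312, 274.6558532714844), (65.77723693847656, 81.46253967285156), 89.4480209350586)
```

View pics/w2.png

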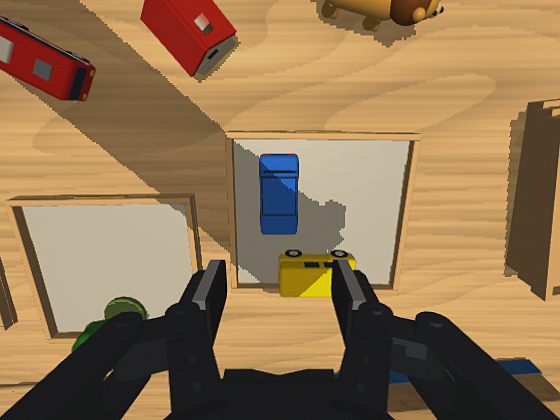

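The car stands flat in its tray at image (279,193), with its roof at z = 0.042 as it should be. The bus is next.

move_arm:
  deltas:
    - [0.0198,-0.0344,0,0,0,0,1]
    - [0.0198,-0.0344,0,0,0,0,1]
    - [0.0198,-0.0344,0,0,0,0,1]
    - [0.0198,-0.0344,0,0,0,0,1]
    - [0.0198,-0.0344,0,0,0,0,1]
    - [0.0198,-0.0344,0,0,0,0,1]

```text
clock: 9.25
position: [0.447, 0.0825, 0.1639]
ee_rot: [0.003, 1.0, -0.0, 0.001]
ft_force: [0.5, -0.3, 0.5]
grip_width: 0.999
```

move_arm:
  deltas:
    - [0,0,0,0,0,10.5,1]
    - [0,0,0,0,0,10.5,1]
    - [0,0,0,0,0,10.5,1]
    - [0,0,0,0,0,10.5,1]
    - [0,0,0,0,0,10.5,1]
    - [0,0,0,0,0,10.5,1]
    - [0,0,0,0,0,10.5,1]
    - [0,0,0,0,0,10.5,1]
    - [0,0,0,0,0,10.5,1]
    - [0,0,0,0,0,10.5,1]

```text
clock: 10.5
position: [0.4477, 0.0836, 0.164]
ee_rot: [0.797, 0.604, 0.0, 0.0]
ft_force: [0.3, 0.5, -1.0]
grip_width: 0.998
```

move_arm:
  deltas:
    - [0,0,0,0,0,10.5,1]
    - [0,0,0,0,0,2.6,1]
    - [0,0,0,0,0,0,1]

```text
clock: 10.88
position: [0.4477, 0.0836, 0.1639]
ee_rot: [0.859, 0.512, 0.0, 0.0]
ft_force: [-0.0, 0.7, -0.0]
grip_width: 1.001
```

```bash
cat > wl.py <<'E'
# wl.py name x y r zlo
import sys; from h import *
nm=sys.argv[1]; x,y,r,zl=map(float,sys.argv[2:6])
o=manip.get_obs(); p,d=viewer.camera('wrist'); cv2.imwrite(f'pics/{nm}.png',p[:,:,::-1])
W=cloud('wrist',d,viewer.calibration('wrist'),(np.array(o['position']),o['ee_rot']))
m=(W[...,2]>zl)&(W[...,2]<.1)&(np.hypot(W[...,0]-x,W[...,1]-y)<r)
X=W[m]; print(len(X),'ztop',np.nanpercentile(X[:,2],98),cv2.minAreaRect((X[:,:2]*1000).astype(np.float32)))
E
python3 wl.py w3 .447 .084 .055 .01;python3 plan.py 0.4475 0.0835 0.006 -28.5
```

```text
3605 ztop 0.04377234182437209 ((447.082763671875, 84.83704376220703), (87.03485107421875, 34.55378341674805), 61.628211975097656)
t 10.93 p [0.4477 0.0835 0.1638] jaw -28.39 tilt 0.05 down axis in tool [-1.e-04 -9.e-04  1.e+00] F [0.7 0.4 0.2] w 0.997 q6 [ 0.49  0.06 -0.79  1.94  0.05  1.15 -0.81]
tool delta now [-1.000e-04 -3.000e-04  1.578e-01] norm 0.158
wz 0.1
delta after rotation [-1.000e-04 -3.000e-04  1.578e-01]
```

View pics/w3.png

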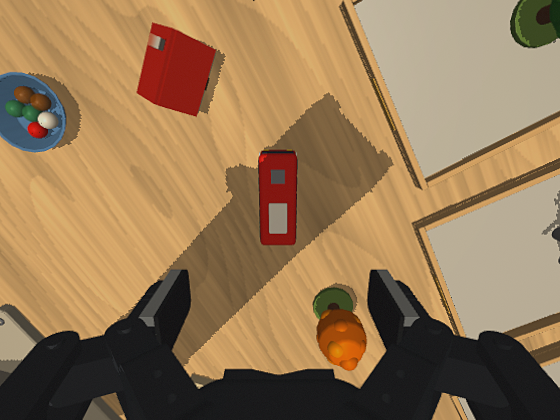

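The bus at (278,198) lines up with the jaws. It measures (0.4471, 0.0848) at 61.6°, close to the earlier reading.

move_arm:
  deltas:
    - [0.001,-0.001,0.03,0,0,0,1]
    - [0,0,0.04,0,0,0,1]
    - [0,0,0.04,0,0,0,1]
    - [0,0,0.03,0,0,0,1]
    - [0,0,0.012,0,0,0,1]
    - [0,0,0.006,0,0,0,1]
    - [0,0,0,0,0,0,-1]
    - [0,0,0,0,0,0,-1]
    - [0,0,0,0,0,0,-1]
    - [0,0,0,0,0,0,-1]

```text
clock: 12.18
position: [0.4478, 0.0845, 0.006]
ee_rot: [0.859, 0.511, 0.0, 0.0]
ft_force: [-1.5, -1.1, 6.7]
grip_width: 0.385
```

move_arm:
  deltas:
    - [0,0,-0.01,0,0,0,-1]
    - [0,0,-0.03,0,0,0,-1]
    - [0,0,-0.045,0,0,0,-1]
    - [0,0,-0.045,0,0,-9,-1]
    - [0,0,-0.02,0,0,-10.5,-1]
    - [0,0,0,0,0,-10.5,-1]
    - [0,0,0,0,0,-10.5,-1]
    - [0,0,0,0,0,-10.5,-1]
    - [0,0,0,0,0,-10.5,-1]
    - [0,0,0,0,0,-10.5,-1]

```text
clock: 13.42
position: [0.447, 0.0848, 0.1557]
ee_rot: [0.392, 0.92, -0.0, 0.0]
ft_force: [0.7, -0.4, -1.0]
grip_width: 0.39
```

move_arm:
  deltas:
    - [0,0,0,0,0,-10.5,-1]
    - [0,0,0,0,0,-10.5,-1]
    - [0,0,0,0,0,-10.5,-1]
    - [0,0,0,0,0,-10.5,-1]
    - [0,0,0,0,0,-4.5,-1]
    - [0,0,0,0,0,0,-1]

```text
clock: 14.18
position: [0.447, 0.0847, 0.1556]
ee_rot: [0.0, 1.0, -0.0, 0.0]
ft_force: [-0.2, 1.1, -1.1]
grip_width: 0.383
```

```bash
python3 plan.py 0.567 0.367 0.155 90
```

```text
t 14.18 p [0.447  0.0847 0.1556] jaw 89.99 tilt 0.01 down axis in tool [2.e-04 2.e-04 1.e+00] F [-0.2  1.1 -1.1] w 0.383 q6 [ 0.64  0.09 -0.95  1.95  0.08  1.14  1.23]
tool delta now [-0.1199  0.2823  0.0006] norm 0.307
wz -0.0
delta after rotation [-0.12    0.2823  0.0006]
```

move_arm:
  deltas:
    - [-0.012,0.0282,0,0,0,0,-1]
    - [-0.02,0.047,0,0,0,0,-1]
    - [-0.02,0.047,0,0,0,0,-1]
    - [-0.02,0.047,0,0,0,0,-1]
    - [-0.02,0.047,0,0,0,0,-1]
    - [-0.016,0.038,0,0,0,0,-1]
    - [-0.012,0.028,0,0,0,0,-1]
    - [0,0,0.03,0,0,0,-1]
    - [0,0,0.03,0,0,0,-1]
    - [0,0,0,0,0,0,-1]

```text
clock: 15.42
position: [0.5661, 0.3657, 0.0931]
ee_rot: [0.001, 1.0, -0.001, -0.002]
ft_force: [-0.0, 0.2, -0.4]
grip_width: 0.392
```

```bash
python3 plan.py 0.567 0.367 0.013 90
```

```text
t 15.43 p [0.5661 0.3657 0.0931] jaw 89.92 tilt 0.26 down axis in tool [-0.0037  0.0026  1.    ] F [-0.   0.2 -0.4] w 0.392 q6 [-0.06  0.7  -0.86  1.43  0.54  1.26  0.6 ]
tool delta now [-0.0012  0.0015  0.0801] norm 0.08
wz -0.1
delta after rotation [-0.0012  0.0015  0.0801]
```

move_arm:
  deltas:
    - [-0.001,0.001,0.035,0,0,0,-1]
    - [0,0,0.03,0,0,0,-1]
    - [0,0,0.01,0,0,0,-1]
    - [0,0,0.003,0,0,0,-1]
    - [0,0,0.0015,0,0,0,-1]
    - [0,0,0,0,0,0,-1]

```text
clock: 16.18
position: [0.5686, 0.3682, 0.0168]
ee_rot: [0.0, 1.0, 0.0, 0.001]
ft_force: [-0.0, 0.5, -0.5]
grip_width: 0.388
```

```bash
python3 plan.py 0.567 0.367 0.013 90
```

```text
t 16.18 p [0.5686 0.3682 0.0168] jaw 90.0 tilt 0.07 down axis in tool [ 1.2e-03 -6.0e-04  1.0e+00] F [-0.   0.5 -0.5] w 0.388 q6 [-0.09  0.78 -0.81  1.48  0.6   1.14  0.56]
tool delta now [ 0.0016 -0.0012  0.0038] norm 0.004
wz -0.0
delta after rotation [ 0.0016 -0.0012  0.0038]
```

move_arm:
  deltas:
    - [0,0,0.002,0,0,0,-1]
    - [0,0,0.0015,0,0,0,-1]
    - [0,0,0,0,0,0,-0.1]
    - [0,0,0,0,0,0,0.15]
    - [0,0,0,0,0,0,0.15]
    - [0,0,-0.015,0,0,0,0.15]
    - [0,0,-0.04,0,0,0,0.15]
    - [0,0,-0.05,0,0,0,0.15]
    - [0,0,-0.05,0,0,0,0.15]

```text
clock: 17.3
position: [0.568, 0.368, 0.1701]
ee_rot: [-0.0, 1.0, 0.0, 0.0]
ft_force: [0.2, -0.8, 0.2]
grip_width: 0.573
```

```bash
python3 wl.py w4 .567 .367 .03 .03; python3 plan.py 0.4085 0.354 0.17 -13.5
```

```text
2298 ztop 0.04997832518625317 ((566.9337158203125, 367.8387451171875), (59.77855682373047, 34.44657897949219), 0.26130732893943787)
t 17.35 p [0.5697 0.3701 0.1778] jaw 90.02 tilt 0.55 down axis in tool [ 0.0076 -0.0058  1.    ] F [1.4 2.6 6.2] w 0.579 q6 [-0.06  0.63 -0.89  1.34  0.49  1.38  0.63]
tool delta now [ 0.1612 -0.0161  0.0065] norm 0.162
wz 103.5
delta after rotation [-0.0533 -0.153   0.0065]
```

View pics/w4.png

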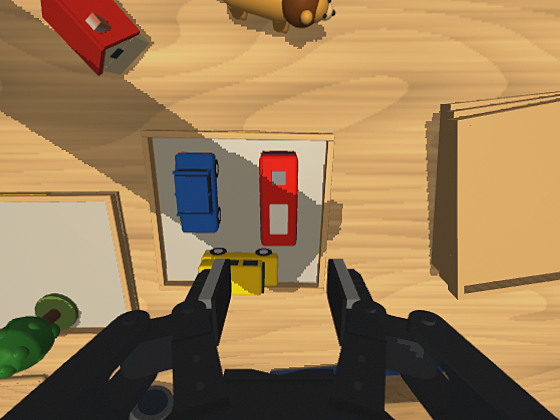

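The bus at (279,198) and the car at (197,192) both stand in the vehicle tray, with the bus roof at 0.050 as expected. The lion is next.

move_arm:
  deltas:
    - [0.04,-0.004,0,0,0,10.3,0.6]
    - [0,0,0,0,0,10.3,1]
    - [0,0,0,0,0,10.3,1]
    - [0,0,0,0,0,10.3,1]
    - [0,0,0,0,0,10.3,1]
    - [0,0,0,0,0,10.3,1]
    - [0,0,0,0,0,10.3,1]
    - [0,0,0,0,0,10.3,1]
    - [0,0,0,0,0,10.3,1]
    - [0,0,0,0,0,10.3,1]

```text
clock: 18.6
position: [0.528, 0.3642, 0.1683]
ee_rot: [0.784, 0.62, 0.001, -0.0]
ft_force: [-0.4, 0.5, -0.1]
grip_width: 1.005
```

```bash
python3 plan.py 0.4085 0.354 0.17 -13.5
```

```text
t 18.6 p [0.528  0.3642 0.1683] jaw -13.3 tilt 0.06 down axis in tool [-8.e-04 -6.e-04  1.e+00] F [-0.4  0.5 -0.1] w 1.005 q6 [-0.23  0.47 -0.6   1.47  0.27  1.28 -1.09]
tool delta now [-0.0374 -0.114  -0.0018] norm 0.12
wz 0.2
delta after rotation [-0.0378 -0.1138 -0.0018]
```

move_arm:
  deltas:
    - [-0.0125,-0.038,0,0,0,0,1]
    - [-0.0125,-0.038,0,0,0,0,1]
    - [-0.0125,-0.038,0,0,0,0,1]
    - [0,0,0,0,0,0,1]

```text
clock: 19.1
position: [0.406, 0.3537, 0.1685]
ee_rot: [0.781, 0.624, 0.0, 0.0]
ft_force: [-0.4, -0.4, -0.4]
grip_width: 0.997
```

```bash
python3 wl.py w5 .41 .361 .065 .008; python3 plan.py 0.4085 0.354 0.02 -13.5
```

```text
2738 ztop 0.06101131627783506 ((408.2282409667969, 363.061279296875), (97.62589263916016, 29.828136444091797), 75.42156219482422)
t 19.15 p [0.4079 0.3533 0.1684] jaw -12.88 tilt 0.11 down axis in tool [-6.0e-04 -1.9e-03  1.0e+00] F [ 0.9 -0.3 -0.2] w 1.0 q6 [-0.21  0.26 -0.67  1.74  0.17  1.2  -1.15]
tool delta now [0.0007 0.0002 0.1484] norm 0.148
wz 0.6
delta after rotation [7.000e-04 1.000e-04 1.484e-01]
```

View pics/w5.png

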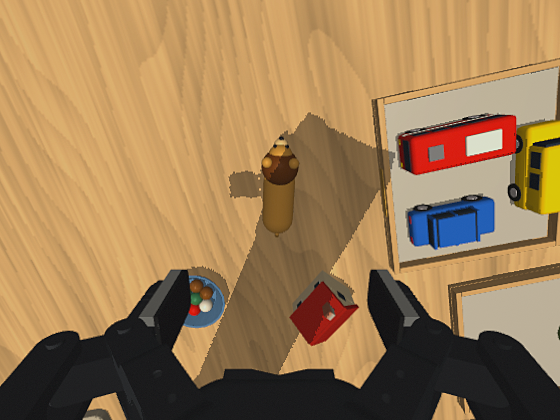

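The lion at (279,187) is aligned, head up in the image.

move_arm:
  deltas:
    - [0.002,-0.002,0.03,0,0,1.5,1]
    - [0,0,0.04,0,0,0,1]
    - [0,0,0.04,0,0,0,1]
    - [0,0,0.025,0,0,0,1]
    - [0,0,0.01,0,0,0,1]
    - [0,0,0.005,0,0,0,1]
    - [0,0,0,0,0,0,-1]
    - [0,0,0,0,0,0,-1]
    - [0,0,0,0,0,0,-1]
    - [0,0,0,0,0,0,-1]

```text
clock: 20.4
position: [0.4075, 0.3556, 0.0179]
ee_rot: [0.791, 0.612, 0.001, 0.0]
ft_force: [0.1, -0.3, 5.1]
grip_width: 0.328
```

```bash
python3 plan.py 0.608 -0.106 0.17 0
```

```text
t 20.4 p [0.4075 0.3556 0.0179] jaw -14.49 tilt 0.06 down axis in tool [-6.e-04 -9.e-04  1.e+00] F [ 0.1 -0.3  5.1] w 0.328 q6 [-0.28  0.45 -0.61  1.87  0.32  0.92 -1.29]
tool delta now [-0.3967  0.3097 -0.1521] norm 0.526
wz -14.5
delta after rotation [-0.4615  0.2006 -0.1521]
```

move_arm:
  deltas:
    - [0,0,-0.01,0,0,0,-1]
    - [0,0,-0.03,0,0,0,-1]
    - [0,0,-0.045,0,0,0,-1]
    - [0,0,-0.045,0,0,-7,-1]
    - [0,0,-0.022,0,0,-7.5,-1]
    - [0,0,0,0,0,0,-1]

```text
clock: 21.15
position: [0.4077, 0.3559, 0.1712]
ee_rot: [0.707, 0.707, 0.002, 0.0]
ft_force: [0.4, -0.2, -0.8]
grip_width: 0.326
```

```bash
python3 plan.py 0.606 -0.106 0.17 0
```

```text
t 21.15 p [0.4077 0.3559 0.1712] jaw -0.02 tilt 0.19 down axis in tool [-0.0017 -0.0028  1.    ] F [ 0.4 -0.2 -0.8] w 0.326 q6 [-0.18  0.26 -0.71  1.74  0.18  1.21 -0.94]
tool delta now [-0.4619  0.1984  0.0009] norm 0.503
wz -0.0
delta after rotation [-0.4619  0.1983  0.0009]
```

move_arm:
  deltas:
    - [-0.03,0.013,0,0,0,0,-1]
    - [-0.052,0.0223,0,0,0,0,-1]
    - [-0.052,0.0223,0,0,0,0,-1]
    - [-0.052,0.0223,0,0,0,0,-1]
    - [-0.052,0.0223,0,0,0,0,-1]
    - [-0.052,0.0223,0,0,0,0,-1]
    - [-0.052,0.0223,0,0,0,0,-1]
    - [-0.052,0.0223,0,0,0,0,-1]
    - [-0.04,0.0173,0,0,0,0,-1]
    - [-0.028,0.012,0,0,0,0,-1]

```text
clock: 22.4
position: [0.6052, -0.1091, 0.1675]
ee_rot: [0.709, 0.705, -0.001, -0.001]
ft_force: [-0.8, 0.6, -0.5]
grip_width: 0.33
```

```bash
python3 plan.py 0.606 -0.106 0.025 0
```

```text
t 22.4 p [ 0.6052 -0.1091  0.1675] jaw -0.29 tilt 0.14 down axis in tool [2.0e-04 2.5e-03 1.0e+00] F [-0.8  0.6 -0.5] w 0.33 q6 [ 0.41  0.38 -0.39  1.55  0.15  1.24 -0.01]
tool delta now [0.0031 0.0011 0.1425] norm 0.143
wz -0.3
delta after rotation [0.0031 0.0011 0.1425]
```

move_arm:
  deltas:
    - [0.002,0,0.03,0,0,0,-1]
    - [0,0,0.04,0,0,0,-1]
    - [0,0,0.035,0,0,0,-1]
    - [0,0,0.02,0,0,0,-1]
    - [0,0,0.01,0,0,0,-1]
    - [0,0,0.003,0,0,0,-1]
    - [0,0,0,0,0,0,-1]

```text
clock: 23.28
position: [0.6062, -0.1047, 0.0322]
ee_rot: [0.707, 0.707, 0.0, 0.001]
ft_force: [-0.2, -0.1, -0.4]
grip_width: 0.332
```

```bash
python3 plan.py 0.606 -0.106 0.0245 0
```

```text
t 23.27 p [ 0.6062 -0.1047  0.0322] jaw -0.01 tilt 0.08 down axis in tool [ 3.0e-04 -1.3e-03  1.0e+00] F [-0.2 -0.1 -0.4] w 0.332 q6 [ 0.39  0.52 -0.37  1.67  0.22  0.99 -0.06]
tool delta now [-0.0013 -0.0002  0.0077] norm 0.008
wz -0.0
delta after rotation [-0.0013 -0.0002  0.0077]
```

move_arm:
  deltas:
    - [0,0,0.004,0,0,0,-1]
    - [0,0,0.0025,0,0,0,-1]
    - [0,0,0.001,0,0,0,-1]
    - [0,0,0,0,0,0,-1]

```text
clock: 23.78
position: [0.6057, -0.1047, 0.024]
ee_rot: [0.707, 0.707, -0.0, 0.0]
ft_force: [-0.7, 1.0, 1.4]
grip_width: 0.327
```

```bash
python3 plan.py 0.606 -0.106 0.0245 0
```

```text
t 23.77 p [ 0.6057 -0.1047  0.024 ] jaw 0.01 tilt 0.01 down axis in tool [ 2.e-04 -1.e-04  1.e+00] F [-0.7  1.   1.4] w 0.327 q6 [ 0.39  0.53 -0.37  1.68  0.22  0.98 -0.06]
tool delta now [-0.0013  0.0003 -0.0005] norm 0.001
wz 0.0
delta after rotation [-0.0013  0.0003 -0.0005]
```

Contact with the floor. Releasing.

move_arm:
  deltas:
    - [0,0,0,0,0,0,-0.2]
    - [0,0,0,0,0,0,0.1]
    - [0,0,0,0,0,0,0.1]
    - [0,0,-0.015,0,0,0,0.1]
    - [0,0,-0.04,0,0,0,0.1]
    - [0,0,-0.05,0,0,0,0.1]
    - [0,0,-0.04,0,0,0,0.1]
    - [0,0,0,0,0,0,1]

```text
clock: 24.78
position: [0.6077, -0.1047, 0.1738]
ee_rot: [0.707, 0.707, 0.002, 0.003]
ft_force: [-0.3, 0.0, 0.1]
grip_width: 0.748
```

```bash
python3 wl.py w6 .606 -.099 .055 .024; python3 plan.py 0.438 -0.0615 0.17 0
```

```text
2731 ztop 0.06706071373555458 ((605.9149780273438, -96.97074890136719), (30.749113082885742, 98.09181213378906), 1.1210942268371582)
t 24.82 p [ 0.6066 -0.1047  0.1714] jaw 0.01 tilt 0.23 down axis in tool [ 8.0e-04 -3.8e-03  1.0e+00] F [ 0.5  0.2 -0.7] w 0.826 q6 [ 0.41  0.38 -0.4   1.55  0.15  1.24 -0.01]
tool delta now [ 0.0432 -0.1686  0.0007] norm 0.174
wz 0.0
delta after rotation [ 0.0432 -0.1686  0.0007]
```

View pics/w6.png

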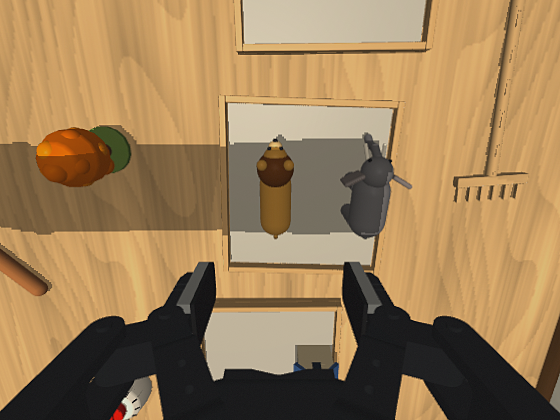

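The lion stands in the animal tray at (276,190), with its head top at about 0.067. The tree is next.

move_arm:
  deltas:
    - [0.0108,-0.042,0,0,0,0,1]
    - [0.0108,-0.042,0,0,0,0,1]
    - [0.0108,-0.042,0,0,0,0,1]
    - [0.0108,-0.042,0,0,0,0,1]
    - [0,0,0,0,0,0,1]
    - [0,0,0,0,0,0,1]

```text
clock: 25.58
position: [0.4378, -0.0616, 0.1688]
ee_rot: [0.707, 0.707, -0.0, 0.0]
ft_force: [0.4, 0.9, 0.9]
grip_width: 1.001
```

```bash
python3 wl.py w7 .438 -.0615 .04 .05; python3 plan.py 0.438 -0.0615 0.031 0
python3 - <<'E'
from h import *
o=manip.get_obs(); p,d=viewer.camera('wrist')
W=cloud('wrist',d,viewer.calibration('wrist'),(np.array(o['position']),o['ee_rot']))
r=np.hypot(W[...,0]-.438,W[...,1]+.0615)<.045
for lo,hi in [(.003,.012),(.042,.061),(.07,.09)]:
    X=W[r&(W[...,2]>lo)&(W[...,2]<hi)]; print(lo,len(X),cv2.minEnclosingCircle((X[:,:2]*1000).astype(np.float32)) if len(X)>5 else '')
E
```

```text
2404 ztop 0.08417807003857095 ((437.4857177734375, -62.86175537109375), (46.12326431274414, 46.15396499633789), 87.70391082763672)
t 25.62 p [ 0.4381 -0.0616  0.1687] jaw 0.0 tilt 0.01 down axis in tool [-1.e-04 -1.e-04  1.e+00] F [1.4 0.1 0.6] w 1.005 q6 [ 0.49  0.   -0.45  1.98 -0.    1.16  0.04]
tool delta now [ 1.000e-04 -1.000e-04  1.377e-01] norm 0.138
wz 0.0
delta after rotation [ 1.000e-04 -1.000e-04  1.377e-01]
0.003 293 ((437.88006591796875, -58.94721984863281), 21.8745059967041)
0.042 310 ((437.928466796875, -63.708763122558594), 24.402936935424805)
0.07 1522 ((437.347412109375, -64.35450744628906), 20.258848190307617)
```

View pics/w7.png

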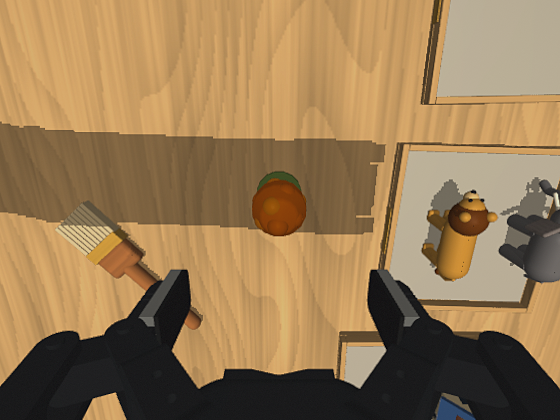

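The tree at (279,205) is centred between the jaws, at (0.4377, -0.062).

move_arm:
  deltas:
    - [0,0,0.03,0,0,0,1]
    - [0,0,0.04,0,0,0,1]
    - [0,0,0.035,0,0,0,1]
    - [0,0,0.02,0,0,0,1]
    - [0,0,0.01,0,0,0,1]
    - [0,0,0.003,0,0,0,1]
    - [0,0,0,0,0,0,0]
    - [0,0,0,0,0,0,-1]
    - [0,0,0,0,0,0,-1]
    - [0,0,0,0,0,0,-1]

```text
clock: 26.92
position: [0.4382, -0.0616, 0.0317]
ee_rot: [0.707, 0.707, 0.0, 0.001]
ft_force: [-1.3, 0.5, 6.1]
grip_width: 0.532
```

```bash
python3 plan.py 0.628 0.1125 0.18 0
```

```text
t 26.93 p [ 0.4382 -0.0616  0.0317] jaw 0.01 tilt 0.08 down axis in tool [ 5.0e-04 -1.3e-03  1.0e+00] F [-1.3  0.5  6.1] w 0.532 q6 [ 0.46  0.2  -0.45  2.11  0.11  0.85 -0.06]
tool delta now [ 0.174   0.19   -0.1482] norm 0.297
wz 0.0
delta after rotation [ 0.174   0.19   -0.1482]
```

move_arm:
  deltas:
    - [0,0,-0.01,0,0,0,-1]
    - [0,0,-0.03,0,0,0,-1]
    - [0,0,-0.045,0,0,0,-1]
    - [0.01,0.011,-0.04,0,0,0,-1]
    - [0.03,0.033,-0.023,0,0,0,-1]
    - [0.035,0.038,0,0,0,0,-1]
    - [0.035,0.038,0,0,0,0,-1]
    - [0.034,0.037,0,0,0,0,-1]
    - [0.02,0.022,0,0,0,0,-1]
    - [0.01,0.011,0,0,0,0,-1]

```text
clock: 28.18
position: [0.628, 0.1139, 0.179]
ee_rot: [0.707, 0.708, 0.0, -0.0]
ft_force: [-0.1, 0.0, -0.1]
grip_width: 0.534
```

```bash
python3 plan.py 0.628 0.1125 0.038 0
```

```text
t 28.18 p [0.628  0.1139 0.179 ] jaw 0.09 tilt 0.04 down axis in tool [-6.e-04  2.e-04  1.e+00] F [-0.1  0.  -0.1] w 0.534 q6 [ 0.16  0.45 -0.55  1.47  0.24  1.29 -0.41]
tool delta now [-0.0015 -0.      0.141 ] norm 0.141
wz 0.1
delta after rotation [-0.0015 -0.      0.141 ]
```

move_arm:
  deltas:
    - [0,0,0.03,0,0,0,-1]
    - [0,0,0.04,0,0,0,-1]
    - [0,0,0.035,0,0,0,-1]
    - [0,0,0.02,0,0,0,-1]
    - [0,0,0.01,0,0,0,-1]
    - [0,0,0.002,0,0,0,-1]
    - [0,0,0,0,0,0,-1]
    - [0,0,0,0,0,0,-1]

```text
clock: 29.18
position: [0.6282, 0.1127, 0.0428]
ee_rot: [0.707, 0.707, 0.001, 0.0]
ft_force: [-0.4, -1.1, -0.3]
grip_width: 0.535
```

```bash
python3 plan.py 0.628 0.1125 0.0375 0
```

```text
t 29.18 p [0.6282 0.1127 0.0428] jaw 0.01 tilt 0.09 down axis in tool [-1.0e-04 -1.5e-03  1.0e+00] F [-0.4 -1.1 -0.3] w 0.535 q6 [ 0.14  0.58 -0.51  1.59  0.31  1.05 -0.46]
tool delta now [-0.0002 -0.0002  0.0053] norm 0.005
wz 0.0
delta after rotation [-0.0002 -0.0002  0.0053]
```

move_arm:
  deltas:
    - [0,0,0.003,0,0,0,-1]
    - [0,0,0.0015,0,0,0,-1]
    - [0,0,0,0,0,0,-1]

```text
clock: 29.55
position: [0.6276, 0.1126, 0.0378]
ee_rot: [0.707, 0.707, -0.0, 0.0]
ft_force: [-2.2, -1.3, 4.5]
grip_width: 0.539
```

```bash
python3 plan.py 0.628 0.1125 0.0375 0
```

```text
t 29.55 p [0.6276 0.1126 0.0378] jaw 0.01 tilt 0.02 down axis in tool [ 3.e-04 -2.e-04  1.e+00] F [-2.2 -1.3  4.5] w 0.539 q6 [ 0.13  0.58 -0.51  1.6   0.31  1.05 -0.46]
tool delta now [-0.0001  0.0004  0.0003] norm 0.0
wz 0.0
delta after rotation [-0.0001  0.0004  0.0003]
```

The force shows the foot on the floor. Releasing.

move_arm:
  deltas:
    - [0,0,0,0,0,0,0.2]
    - [0,0,0,0,0,0,0.5]
    - [0,0,0,0,0,0,0.5]
    - [0,0,-0.02,0,0,0,0.5]
    - [0,0,-0.04,0,0,0,0.5]
    - [0,0,-0.05,0,0,0,0.5]
    - [0,0,-0.03,0,0,0,0.5]
    - [0,0,0,0,0,0,1]
    - [0,0,0,0,0,0,1]

```text
clock: 30.68
position: [0.6274, 0.1125, 0.1775]
ee_rot: [0.707, 0.707, -0.0, 0.0]
ft_force: [0.7, 0.1, -1.0]
grip_width: 1.001
```

```bash
python3 wl.py w8 .628 .1125 .026 .05; python3 plan.py 0.425 0.219 0.175 40
```

```text
2442 ztop 0.09015719217950559 ((627.3095703125, 110.65193176269531), (45.3173828125, 46.713104248046875), 39.73121643066406)
t 30.73 p [0.6271 0.1124 0.1768] jaw 0.01 tilt 0.06 down axis in tool [4.e-04 1.e-03 1.e+00] F [ 0.1  0.2 -0.1] w 0.999 q6 [ 0.16  0.45 -0.55  1.47  0.24  1.29 -0.41]
tool delta now [ 0.1067 -0.2021  0.002 ] norm 0.229
wz -40.0
delta after rotation [ 0.2116 -0.0863  0.002 ]
```

View pics/w8.png

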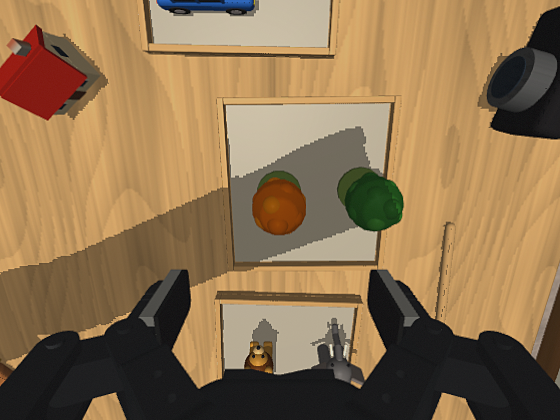

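The tree stands upright in the tree tray at (279,205), with its top at about 0.09. The house is next.

move_arm:
  deltas:
    - [0.0213,-0.0404,0,0,0,0,1]
    - [0.0213,-0.0404,0,0,0,0,1]
    - [0.0213,-0.0404,0,0,0,0,1]
    - [0.0213,-0.0404,0,0,0,0,1]
    - [0.0213,-0.0404,0,0,0,0,1]
    - [0,0,0,0,0,-10,1]
    - [0,0,0,0,0,-10,1]
    - [0,0,0,0,0,-10,1]
    - [0,0,0,0,0,-10,1]
    - [0,0,0,0,0,0,1]

```text
clock: 31.98
position: [0.4251, 0.2187, 0.1766]
ee_rot: [0.423, 0.906, -0.0, -0.001]
ft_force: [0.3, 0.2, -1.2]
grip_width: 0.998
```

```bash
python3 wl.py w9 .425 .219 .045 .025; python3 plan.py 0.425 0.219 0.01 40
```

```text
3093 ztop 0.05778047170269371 ((424.5796813964844, 219.46426391601562), (55.05236053466797, 52.07151794433594), 40.14430618286133)
t 32.02 p [0.4252 0.2188 0.1767] jaw 39.78 tilt 0.07 down axis in tool [-4.0e-04  1.1e-03  1.0e+00] F [-0.3  1.   0.5] w 1.001 q6 [ 0.14  0.11 -0.74  1.88  0.08  1.19  0.07]
tool delta now [0.0003 0.0002 0.1667] norm 0.167
wz -0.2
delta after rotation [0.0003 0.0002 0.1667]
```

View pics/w9.png

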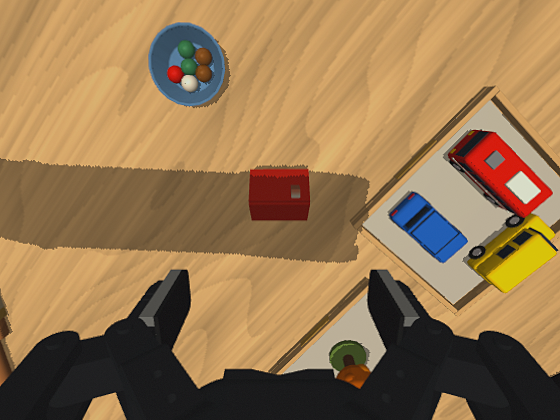

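The house at (279,194) has its ridge along the jaws and measures 55.05 x 52.1 mm, so I'm descending.

move_arm:
  deltas:
    - [0,0,0.03,0,0,0,1]
    - [0,0,0.04,0,0,0,1]
    - [0,0,0.04,0,0,0,1]
    - [0,0,0.035,0,0,0,1]
    - [0,0,0.015,0,0,0,1]
    - [0,0,0.007,0,0,0,1]
    - [0,0,0,0,0,0,0]
    - [0,0,0,0,0,0,-1]
    - [0,0,0,0,0,0,-1]
    - [0,0,0,0,0,0,-1]

```text
clock: 33.28
position: [0.4264, 0.2194, 0.0114]
ee_rot: [0.423, 0.906, 0.001, 0.001]
ft_force: [-1.1, -0.0, 7.4]
grip_width: 0.639
```

```bash
python3 plan.py 0.566 -0.328 0.17 0
```

```text
t 33.27 p [0.4264 0.2194 0.0114] jaw 39.99 tilt 0.11 down axis in tool [ 9.0e-04 -1.7e-03  1.0e+00] F [-1.1 -0.   7.4] w 0.639 q6 [ 0.04  0.35 -0.68  2.02  0.29  0.86 -0.1 ]
tool delta now [-0.5093 -0.2445 -0.1585] norm 0.587
wz 40.0
delta after rotation [-0.5473  0.1399 -0.1585]
```

move_arm:
  deltas:
    - [0,0,-0.01,0,0,0,-1]
    - [0,0,-0.03,0,0,0,-1]
    - [0,0,-0.045,0,0,0,-1]
    - [0,0,-0.045,0,0,0,-1]
    - [0,0,-0.028,0,0,-10,-1]
    - [0,0,0,0,0,-10,-1]
    - [0,0,0,0,0,0,-1]

```text
clock: 34.15
position: [0.4255, 0.2189, 0.1689]
ee_rot: [0.259, 0.966, 0.0, 0.0]
ft_force: [-0.6, 0.5, -2.4]
grip_width: 0.641
```

```bash
python3 plan.py 0.568 -0.328 0.17 60
```

```text
t 34.15 p [0.4255 0.2189 0.1689] jaw 59.94 tilt 0.05 down axis in tool [ 8.e-04 -2.e-04  1.e+00] F [-0.6  0.5 -2.4] w 0.641 q6 [ 0.17  0.12 -0.78  1.88  0.09  1.17  0.41]
tool delta now [-0.3973 -0.402  -0.0009] norm 0.565
wz -0.1
delta after rotation [-0.3969 -0.4024 -0.0009]
```

move_arm:
  deltas:
    - [-0.02,-0.0202,0,0,0,0,-1]
    - [-0.035,-0.0354,0,0,0,0,-1]
    - [-0.035,-0.0354,0,0,0,0,-1]
    - [-0.035,-0.0354,0,0,0,0,-1]
    - [-0.035,-0.0354,0,0,0,0,-1]
    - [-0.035,-0.0354,0,0,0,0,-1]
    - [-0.035,-0.0354,0,0,0,0,-1]
    - [-0.035,-0.0354,0,0,0,0,-1]
    - [-0.035,-0.0354,0,0,0,0,-1]
    - [-0.035,-0.0354,0,0,0,0,-1]

```text
clock: 35.4
position: [0.5463, -0.2432, 0.168]
ee_rot: [0.261, 0.965, 0.0, -0.0]
ft_force: [0.4, 0.7, -0.4]
grip_width: 0.641
```

```bash
python3 plan.py 0.568 -0.328 0.17 60
```

```text
t 35.4 p [ 0.5463 -0.2432  0.168 ] jaw 59.74 tilt 0.05 down axis in tool [-8.e-04 -0.e+00  1.e+00] F [ 0.4  0.7 -0.4] w 0.641 q6 [ 0.66  0.34 -0.39  1.6   0.14  1.23  1.29]
tool delta now [-0.0615 -0.0623 -0.002 ] norm 0.088
wz -0.3
delta after rotation [-0.0612 -0.0626 -0.002 ]
```

move_arm:
  deltas:
    - [-0.03,-0.03,0,0,0,0,-1]
    - [-0.02,-0.02,0,0,0,0,-1]
    - [-0.01,-0.011,0,0,0,0,-1]
    - [0,0,0.03,0,0,0,-1]
    - [0,0,0.04,0,0,0,-1]
    - [0,0,0.04,0,0,0,-1]
    - [0,0,0.025,0,0,0,-1]
    - [0,0,0.01,0,0,0,-1]
    - [0,0,0,0,0,0,-1]

```text
clock: 36.52
position: [0.5679, -0.3241, 0.0234]
ee_rot: [0.259, 0.966, 0.0, -0.0]
ft_force: [0.3, 0.1, -0.8]
grip_width: 0.644
```

```bash
python3 plan.py 0.568 -0.328 0.018 60
```

```text
t 36.52 p [ 0.5679 -0.3241  0.0234] jaw 59.98 tilt 0.03 down axis in tool [-6.e-04 -2.e-04  1.e+00] F [ 0.3  0.1 -0.8] w 0.644 q6 [ 0.69  0.6  -0.33  1.56  0.21  1.02  1.35]
tool delta now [-0.002  -0.0033  0.0054] norm 0.007
wz -0.0
delta after rotation [-0.002  -0.0033  0.0054]
```

move_arm:
  deltas:
    - [0,0,0.003,0,0,0,-1]
    - [0,0,0.002,0,0,0,-1]
    - [0,0,0.001,0,0,0,-1]
    - [0,0,0,0,0,0,-1]

```text
clock: 37.02
position: [0.568, -0.3248, 0.0176]
ee_rot: [0.259, 0.966, -0.0, 0.0]
ft_force: [-0.5, -0.2, 0.2]
grip_width: 0.635
```

```bash
python3 plan.py 0.568 -0.328 0.0175 60
```

```text
t 37.02 p [ 0.568  -0.3248  0.0176] jaw 60.0 tilt 0.03 down axis in tool [6.e-04 1.e-04 1.e+00] F [-0.5 -0.2  0.2] w 0.635 q6 [ 0.69  0.6  -0.33  1.57  0.22  1.01  1.35]
tool delta now [-0.0016 -0.0028  0.0001] norm 0.003
wz 0.0
delta after rotation [-0.0016 -0.0028  0.0001]
```

move_arm:
  deltas:
    - [0,0,0.001,0,0,0,-1]
    - [0,0,0,0,0,0,-1]
    - [0,0,0,0,0,0,0.4]
    - [0,0,0,0,0,0,0.7]
    - [0,0,0,0,0,0,0.7]
    - [0,0,-0.02,0,0,0,0.7]
    - [0,0,-0.04,0,0,0,0.7]
    - [0,0,-0.05,0,0,0,0.7]
    - [0,0,-0.05,0,0,0,0.7]
    - [0,0,0,0,0,0,0.7]

```text
clock: 38.28
position: [0.5702, -0.3256, 0.183]
ee_rot: [0.259, 0.966, -0.001, 0.005]
ft_force: [-0.8, -0.1, 0.5]
grip_width: 0.847
```

move_arm:
  deltas:
    - [0,0,-0.04,0,0,0,1]
    - [0,0,-0.02,0,0,0,1]
    - [0,0,0,0,0,0,1]
    - [0,0,0,0,0,0,1]

```text
clock: 38.78
position: [0.5674, -0.3245, 0.2353]
ee_rot: [0.259, 0.966, 0.0, -0.001]
ft_force: [0.1, 0.6, -0.7]
grip_width: 0.998
```

```bash
python3 plan.py 0.568 -0.328 0.2 60
python3 - <<'E'
from h import *
for n in ["scene","top","wrist"]:
    o=manip.get_obs();p,d=viewer.camera(n); cv2.imwrite(f"pics/{n}9.png",p[:,:,::-1])
    W=cloud(n,d,viewer.calibration(n),(np.array(o['position']),o['ee_rot']))
    for nm,x,y,r,zl in [('bus',.567,.368,.05,.022),('car',.567,.29,.045,.022),('lion',.606,-.097,.052,.022),('tree',.6275,.1125,.03,.03),('house',.568,-.325,.04,.022),('timer',.4128,-.363,.045,.012)]:
        X=W[(W[...,2]>zl)&(W[...,2]<.12)&(np.hypot(W[...,0]-x,W[...,1]-y)<r)]
        if len(X)>80: q=cv2.minAreaRect((X[:,:2]*1000).astype(np.float32)); print(n,nm,len(X),np.nanpercentile(X[:,2],98).round(4),np.round(q[0],1),np.round(q[1],1),round(q[2],1))
E
```

```text
t 38.77 p [ 0.5674 -0.3245  0.2353] jaw 60.02 tilt 0.08 down axis in tool [-1.4e-03  1.0e-04  1.0e+00] F [ 0.1  0.6 -0.7] w 0.998 q6 [ 0.71  0.42 -0.36  1.35  0.14  1.39  1.4 ]
tool delta now [-0.0024 -0.0027  0.0352] norm 0.035
wz 0.0
delta after rotation [-0.0024 -0.0027  0.0352]
scene bus 1091 0.0518 [569.8 365.1] [89.7 36.6] 1.0
scene car 733 0.0445 [567.6 287.4] [36.6 80.3] 89.1
scene lion 602 0.0689 [607.8 -98.6] [29.7 96.8] 1.6
scene tree 588 0.0915 [630.9 108.5] [46.5 42.2] 84.8
scene house 693 0.0631 [ 568.3 -324.5] [60.3 53.1] 60.4
scene timer 439 0.0466 [ 418.1 -365.4] [50.8 57.6] 35.6
top bus 721 0.0524 [567.9 366.8] [86.3 35.4] 0.2
top car 618 0.0451 [566.8 289. ] [36.4 80.4] 89.1
top lion 541 0.069 [603.8 -96.5] [29.5 97.5] 0.5
top tree 432 0.0917 [626.1 108.9] [45.6 46.7] 36.1
top house 673 0.0627 [ 566.7 -323.1] [56.9 53.5] 60.9
top timer 568 0.0472 [ 412.4 -364.9] [55.2 55. ] 29.7
wrist lion 3051 0.0669 [603.8 -98.1] [98.2 31.2] 88.0
wrist house 2319 0.0635 [ 567.  -324.3] [55.  52.4] 59.8
wrist timer 2621 0.0457 [ 414.6 -366.6] [55.4 57. ] 67.1
```

View pics/scene9.png

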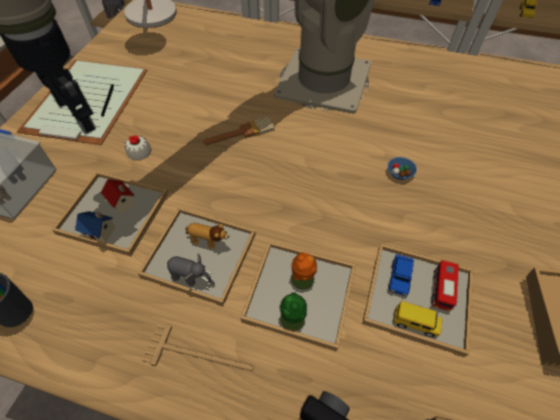

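View pics/wrist9.png

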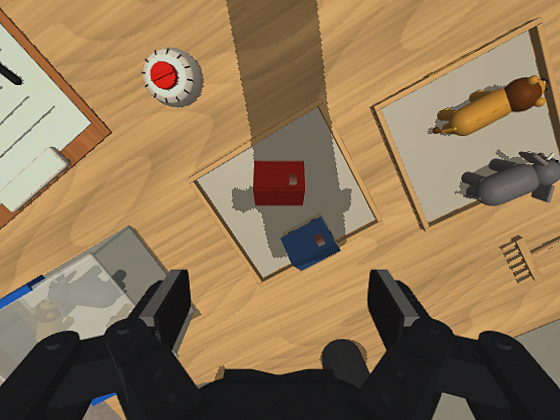

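The scene view shows all five in their matching trays: house (117,190), lion (207,232), tree (304,267), car (402,274), bus (448,284). The timer stands at (137,148) in its old place, and the arm is clear of everything.

```bash
python3 -c "
from workcell import manip
print(manip.hand_in())"
```

```text
the job is handed in; nothing more can be done
None
```

All five miniatures are in their matching trays, and I handed the job in at about 39 s of the 144 s allowed. The hand-in reported no verdict. I moved them one at a time (car, bus, lion, tree, house), lowering each to its tray floor before opening the jaws partway.

**Position:** In the final top view each miniature is about 27 to 32 mm in front of its tray's centre. The car and bus are about 40 mm either side of centre and the other three within about 5 mm, all inside the limits.

**Height and uprightness:** Their tops came out 6 to 9 mm above the given heights in the top and scene views, which fits standing on the 6 mm floor. I judged uprightness from these heights and the pictures, and did not measure tilt or speed directly.

**Timer and arm:** The timer's position changed by less than 1 mm between the first and last top views. The arm was clear of everything, with the tool tip at z = 0.235 m.

**Disagreements:** The top and scene cameras differed by up to about 6 mm on the timer and by 2 to 5 mm on the miniatures. That is a little more than the 2 mm calibration figure, but well inside the tolerances. No check failed.

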